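Close the draught shield of a laboratory balance and tare it

ROBOT

A 6-joint arm with a two-finger parallel gripper is mounted at the origin on the work surface. World frame = base frame: x ahead of the robot, y to its left, z up, the work surface at z = 0. Lengths are in m, angles in rad, forces in N, time in s.
With the tool pointing down it reaches from about 0.3 to 0.875 m from the base axis. Payload 4.2 kg.
Tool frame: the origin (TCP) lies midway between the tips of the shut fingers; the grasp point (between the pads) lies robot.grasp_offset behind it (robot.grasp_offset is the distance from the TCP to the grasp point, in m); z points along the fingers, y is the direction in which the jaws open and shut (so a half turn about z gives the same grasp; the last joint's range is limited). The gripper opens to 85 mm and grips with 20 to 120 N. Pads are 22 mm wide; open, the fingers measure 114 mm over their backs; the gripper's body (76 mm by 85 mm) begins 54 mm behind the grasp point. The pads swing forward as they close: fully open they stand 13 mm farther back than shut.
Start: joints at [-1.263, 0.32, 1.565, -0, 1.257, -0.02], TCP at [0.185, -0.544, 0.231] pointing down, gripper open.
Joint ranges: [-3.11, 3.11], [-0.84, 2.01], [0.21, 2.61], [-1.34, 4.49], [0.05, 2.63], [-2.56, 2.56]. Speed limits (rad/s): [2.57, 2.57, 3.14, 3.14, 3.14, 3.14].

INTERFACE

Orientations are given as [roll, pitch, yaw] about the fixed x, y, z axes, in that order (R = Rz(yaw) Ry(pitch) Rx(roll)).
In Python, from cell import robot gives the robot as it stands.
- The arm moves only by the shell command python3 -m crank 'ROWS' [FORCE]. ROWS is JSON, a list of rows, each a list of 7 numbers: the shift along the tool's x, y, z in m, then the turn, a rotation vector about the tool's x, y, z in degrees, then the finger opening in m, from 0 to 0.0854. A call has 1 to 8 rows; each row is the pose to reach, as a shift and turn from the pose commanded when the call began, along the tool's axes at that moment; what a row does not reach only later rows make up. A row lasts 1/8 s, in which the tool goes at most 62.5 mm and 10.7 degrees, less where a joint would pass 70% of its speed; a pose out of reach is approached as far as the arm can. A call with a gripper value outside its range is refused whole. The fingers move at their own pace and stop on an object; FORCE is the grip in N (left out, the last holds). Time passes only in rows, so rows that repeat a pose let the fingers close. It gives the time, the measured TCP pose, the force and the opening at its end, in the units of the state.
- robot.read_state(): the state, without advancing time (a new reading comes with each control period).
- robot.snapshot(name): name is "scene" or "top" or "wrist"; returns (picture, depth): 384x512x3 uint8, red, green, blue; 384x512 float32, m along the optical axis (not along the pixel's ray), 0 where there is no reading.
- robot.calibration(name): a dict with "fx", "fy", "cx", "cy" (pixels), "view" (4x4, takes a point from world to camera coordinates). Camera axes: x right, y up, looking along -z (the intrinsics and any distortion apply to the point x, -y, -z); pixel columns grow to the right and rows downward; lengths in m; the calibration is good to about 2 mm. A picture is of the moment at which its call begins: read the wrist's pose just before it. calibration takes no time and is no camera call; for the wrist camera it gives the pose at the moment of the call.
- robot.finish_job(): hands the job in, once; it reports no verdict.
The state is a dict: "time": time; "q": joint angles; "joint_velocities": joint speeds; "effort": joint torques, N m; "tool_pos": TCP position; "tcp_rot": TCP orientation; "wrist_force": force on the tool from outside, world axes, zero at the start; "ft_torque": the same for the moment, N m; "gripper_width": finger opening in m.
Only numpy, scipy, OpenCV 4.12 (cv2) and the standard library are available. Lean on these libraries where they do the work, as an engineer would, in place of code of your own. Each camera call takes 0.05 s, during which the arm holds its last target.

TASK

Get the laboratory balance ready for weighing: gently push the glass roof and the glass side door of its draught shield fully shut, in either order, and only once both are shut press the wide tare key fully down and let it come up again. Do not press the small round power key, leave the beaker standing on the pan, and do not pick up or shift the jar or the test-tube rack.

Things in the scene. Friction and masses are not known exactly. Their poses are not given: they have to be found in the camera images.
- balance: White balance fixed to the bench, roof at 162 mm. Origin at bench height under the pan's centre; x to its back, y to its left seen from the keys, z up. Front deck 55 mm high with keys, x -190 to -85 mm; glass chamber x -85 to 85, y -100 to 100 mm; rear housing x 85 to 185 mm, 155 mm high. Front and left (+y) panes are fixed; the roof and the right (-y) door slide.
- roof (a joint): Glass roof panel, 170 x 196 x 5 mm, its top 162 mm above the bench. Slides along the balance's x, value in m: 0 = fully shut against its stop, 0.10 = open, slid back over the rear housing. Stays where it is left; drag 1.5 N plus 8 N per m/s.
- roof_catch (a point): Moves with the roof: middle of the upright back face (facing the balance's +x) of the grey catch on the roof, 12 mm above the panel, 174 mm above the bench. The catch is 90 mm long across y, 24 mm high, sloping down in front. Push this face to the balance's -x to shut the roof; the panel behind it is bare. Axes as the balance's.
- door (a joint): Glass side door on the balance's right (-y) side, 168 mm long, 94 mm high, outer face at y = -101 mm in the balance's frame. Slides along the balance's x, value in m: 0 = fully shut against its stop, 0.10 = open, slid back. Stays where it is left; drag as the roof's.
- door_catch (a point): Moves with the door: middle of the upright back face (facing the balance's +x) of the grey catch outside the door, at balance y = -118 mm, 123 mm above the bench. The face is 50 mm high (98 to 148 mm above the bench) and stands 34 mm out from the glass; it slopes off in front. Push it to the balance's -x to shut the door; behind it is bare glass. Axes as the balance's.
- tare (a joint): Wide tare key on the front deck, travel in m: 0 = up, 0.005 = fully down. Sprung: starts to move at about 1 N, about 4.6 N fully down. It counts as pressed beyond 0.0035 for 0.1 s.
- tare_top (a point): Centre of the top of the tare key: a grey rectangle 24 mm (x) by 48 mm (y), top 63 mm above the bench, the key on the left of the deck; 70 mm in front of the chamber's front pane (pane and roof rise to 162 mm). Moves with the key.
- power (a joint): Small power key, travel in m: 0 = up, 0.005 = fully down, sprung as the tare key. Not to be pressed.
- power_top (a point): Centre of the top of the round power key, 18 mm in diameter, 63 mm above the bench, on the right of the deck, 100 mm from the tare key.
- beaker: Loose small glass beaker, 44 mm in diameter, 55 mm high, standing on the pan inside the chamber. Origin under its centre, on the pan 67 mm above the bench. Stays there.
- jar: Loose brown glass jar with a black cap, 68 mm in diameter, 100 mm high, on the bench to the left of the balance. Origin under its centre. A bystander.
- rack: Loose white test-tube rack with tubes, 170 x 60 mm, 103 mm high over the tubes, on the bench to the right of the balance. Origin under its centre, long side along its x. A bystander.

How it is judged:
On the way, in this order (a step that is already met when the one before it is completed fails the run):
1. the roof and the side door are both fully shut (within 5 mm), the tare key being up (value of joint each of roof, door below 0.005 m and value of joint tare below 0.002 m), for 0.1 s.
2. the tare key is pressed beyond 3.5 mm for 0.1 s with both shut (value of joint each of roof, door below 0.005 m and value of joint tare above 0.0035 m), for 0.1 s.
At the end, for the whole second after the job is handed in: Roof and side door both shut within 5 mm, tare key up again after its press, power key up, beaker upright and at rest on the pan, jar and rack upright where they stood (value of joint each of roof, door below 0.005 m and value of joint each of tare, power below 0.0015 m and z of beaker in the frame of balance above 0.062 m and angle between each of beaker, jar, rack's own z axis and vertical below 0.1 rad and linear speed of beaker below 0.02 m/s); the robot touches nothing.
It fails at once if the tare key is pressed (3.5 mm) while the roof or the door is open (over 5 mm) (value of joint tare above 0.0035 m and not (value of joint each of roof, door below 0.005 m)).
It fails at once if the power key is pressed (3 mm) (value of joint power above 0.003 m).
It fails at once if the roof or the door is slammed: moves towards shut faster than 0.4 m/s, or the fingers bear on it with over 80 N (velocity of joint any of roof, door below -0.4 m/s or contact force between the fingers and roof above 80 N or contact force between the fingers and door above 80 N).
It fails at once if the beaker is shifted over 15 mm, lifted or tipped (distance of beaker from where it was at the start of the episode above 0.015 m or angle between beaker's own z axis and vertical above 0.3 rad).
It fails at once if the jar or the rack is shifted over 20 mm, lifted or tipped (distance of any of jar, rack from where it was at the start of the episode above 0.02 m or angle between any of jar, rack's own z axis and vertical above 0.3 rad).
It also fails if it takes over 54 s, if anything falls off the work surface, if the arm or the gripper's body presses on something with over 40 N, if the wrist force passes 120 N, or if a joint passes its speed limit or range.

## Working session

There is one attempt and no reset: what is moved stays moved. The work goes in short steps, Python scripts to look and compute and a shell command to move; the robot and the scene stay as the last step left them, time stands still between calls to the robot, and variables do not carry over. Pictures are saved under pics/ and viewed, and the job is handed in when it is done.

```bash
ls; mkdir -p pics
python3 - <<'E'
from cell import robot
import cv2,numpy as np,json
print(robot.read_state())
for n in ("scene","top"):
    p,d=robot.snapshot(n); cv2.imwrite(f"pics/{n}0.png",p[:,:,::-1]); np.savez(f"{n}0.npz",p=p,d=d)
    c=robot.calibration(n); print(n,{k:(v if not hasattr(v,'tolist') else np.round(v,4).tolist()) for k,v in c.items()})
E
```

```text
pics
{'time': 0.0, 'q': array([-1.26301310e+00,  3.20299450e-01,  1.56565026e+00, -1.23604090e-05,
        1.25738806e+00, -1.99742554e-02]), 'joint_velocities': array([ 0.00030268,  0.00064552, -0.0001947 ,  0.00119448,  0.00123238,
       -0.00017759]), 'effort': array([ 2.14225642e-03, -4.15520704e+01, -2.34162623e+01,  2.33781238e-04,
        8.27745942e-03, -4.54138167e-07]), 'tool_pos': array([ 0.18497606, -0.54394804,  0.23048908]), 'tcp_rot': array([-3.13984766e+00, -2.31056665e-05,  3.27761284e-01]), 'wrist_force': array([-0.18440239, -0.05575156,  0.29966153]), 'ft_torque': array([ 0.00978794, -0.01117974, -0.00772806]), 'gripper_width': 0.08540124601941193}
scene {'fx': 388.7157620868995, 'fy': 388.7157620868995, 'cx': 251.3480755952634, 'cy': 190.398594756624, 'view': [[0.7869, 0.617, 0.0095, -0.4925], [-0.5291, 0.6666, 0.5251, 0.2068], [0.3177, -0.4182, 0.851, -1.0718], [0.0, 0.0, 0.0, 1.0]]}
top {'fx': 457.7135185533704, 'fy': 457.7135185533704, 'cx': 252.1911666415971, 'cy': 204.85732745600137, 'view': [[-0.017, -0.9997, -0.0189, 0.0583], [0.9893, -0.0195, 0.1443, -0.6036], [-0.1447, -0.0162, 0.9893, -1.18], [0.0, 0.0, 0.0, 1.0]]}
```

View pics/scene0.png

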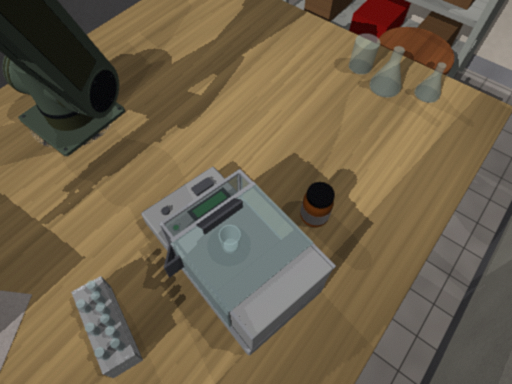

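View pics/top0.png

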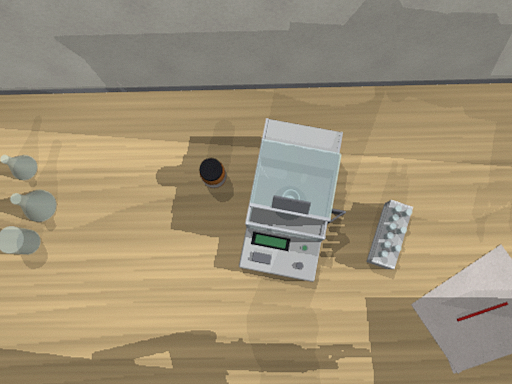

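The scene view shows the balance with its keys towards the robot, the roof catch near (220,215) and the door catch near (172,262). The top view shows the roof catch near (290,205), the door catch near (337,213), the tare key near (261,258) and the power key near (298,265). The jar is on the left and the rack on the right. Next I'll enlarge both.

Run:
```python
import cv2,numpy as np
p=cv2.imread("pics/top0.png"); cv2.imwrite("pics/top0z.png",cv2.resize(p[110:290,225:425],None,fx=4,fy=3.3*4/3.3*0.82,interpolation=cv2.INTER_CUBIC)[:600] if 0 else cv2.resize(p[115:285,230:420],None,fx=3.5,fy=3.5,interpolation=cv2.INTER_CUBIC))
p=cv2.imread("pics/scene0.png"); cv2.imwrite("pics/scene0z.png",cv2.resize(p[160:355,130:345],None,fx=3,fy=3,interpolation=cv2.INTER_CUBIC))
```

```text
(no output)
```

View pics/top0z.png

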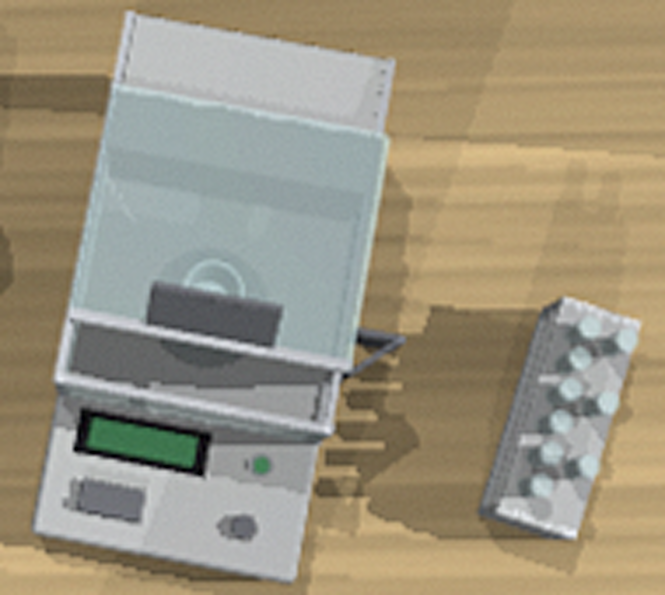

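View pics/scene0z.png

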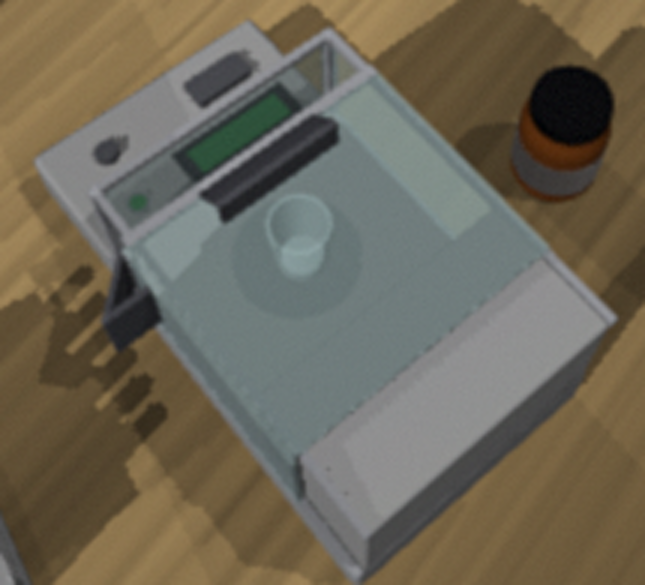

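```bash
cat > h.py <<'E'
import numpy as np
from cell import robot
def unproj(cam,px,z,c=None):
    c=c or robot.calibration(cam); V=np.array(c["view"]); R=V[:3,:3];t=V[:3,3]
    d=R.T@np.array([(px[0]-c["cx"])/c["fx"],-(px[1]-c["cy"])/c["fy"],-1]); o=-R.T@t
    return o+d*(z-o[2])/d[2]
def proj(cam,P,c=None):
    c=c or robot.calibration(cam);V=np.array(c["view"]);q=V[:3,:3]@np.array(P)+V[:3,3]
    return np.array([c["cx"]+c["fx"]*q[0]/-q[2],c["cy"]+c["fy"]*q[1]/q[2]])
E
python3 - <<'E'
from h import *
tz=lambda x,y:(229.5+(x+.5)/3.5+0*1,114.5+(y+.5)/3.5)
sz=lambda x,y:(129.5+(x+.5)/3,159.5+(y+.5)/3)
T={}
for n,cam,p,z in [("tare","top",tz(110,501),.063),("power","top",tz(241,527),.063),("deckFL","top",tz(35,533),.055),("deckFR","top",tz(293,580),.055),
 ("rearBL","top",tz(128,12),.155),("rearBR","top",tz(395,60),.155),("rcatchL","top",tz(153,283),.186),("rcatchR","top",tz(283,308),.186),
 ("dcatch","top",tz(405,338),.148),("roofFL","top",tz(70,318),.162),("roofFR","top",tz(350,370),.162),("roofBL","top",tz(113,85),.162),("roofBR","top",tz(387,135),.162),
 ("chFL","top",tz(57,381),.16),("chFR","top",tz(332,433),.16),
 ("s tare","scene",sz(220,78),.063),("s power","scene",sz(108,151),.063),("s rcR","scene",sz(223,217),.186),("s rcL","scene",sz(337,132),.186),("s rearBR","scene",sz(370,543),.155),("s rearBL","scene",sz(615,320),.155),("s dc","scene",sz(107,320),.148),
 ("s deckFL","scene",sz(250,22),.055),("s deckFR","scene",sz(37,160),.055)]:
    T[n]=unproj(cam,p,z); print(n,np.round(T[n],4))
E
```

```text
tare [0.4629 0.0263 0.063 ]
power [ 0.4422 -0.0698  0.063 ]
deckFL [0.4405 0.0825 0.055 ]
deckFR [ 0.4029 -0.1076  0.055 ]
rearBL [0.8068 0.0067 0.155 ]
rearBR [ 0.767  -0.1815  0.155 ]
rcatchL [ 0.6052 -0.0056  0.186 ]
rcatchR [ 0.5864 -0.0927  0.186 ]
dcatch [ 0.5693 -0.1807  0.148 ]
roofFL [0.5859 0.0515 0.162 ]
roofFR [ 0.5462 -0.1396  0.162 ]
roofBL [0.7511 0.0185 0.162 ]
roofBR [ 0.7108 -0.1722  0.162 ]
chFL [0.5426 0.0612 0.16  ]
chFR [ 0.5035 -0.1259  0.16  ]
s tare [0.4657 0.0258 0.063 ]
s power [ 0.444  -0.0715  0.063 ]
s rcR [ 0.593 -0.096  0.186]
s rcL [ 0.6094 -0.0097  0.186 ]
s rearBR [ 0.7694 -0.181   0.155 ]
s rearBL [0.8061 0.0063 0.155 ]
s dc [ 0.5691 -0.1775  0.148 ]
s deckFL [0.4453 0.0828 0.055 ]
s deckFR [ 0.4045 -0.1068  0.055 ]
```

```bash
python3 -m crank '[[0.03,-0.017,-0.01,0,0,4,0],[0.07,-0.04,-0.02,0,0,8,0],[0.11,-0.062,-0.02,0,0,12,0],[0.15,-0.084,-0.02,0,0,16,0],[0.19,-0.107,-0.02,0,0,20,0],[0.23,-0.129,-0.02,0,0,24,0],[0.27,-0.152,-0.02,0,0,28,0],[0.31,-0.174,-0.02,0,0,30.5,0]]' 60; python3 -c "
from h import *
s=robot.read_state();print(s['q'],robot.grasp_offset)"
```

```text
time: 1.1
tool_pos: [0.4232, -0.2785, 0.251]
tcp_rot: [-3.141, 0.001, -0.206]
wrist_force: [-0.5, -0.9, 0.1]
gripper_width: 0.0001
[-6.04605748e-01  1.99329885e-01  1.68110617e+00 -1.02398267e-04
  1.26167024e+00  1.17233422e+00] 0.0187
```

```bash
python3 -m crank '[[0.02,-0.035,0,0,0,0,0],[0.04,-0.07,0,0,0,0,0],[0.06,-0.105,0,0,0,0,0],[0.08,-0.14,0,0,0,0,0],[0.10,-0.175,0,0,0,0,0],[0.12,-0.21,0,0,0,0,0],[0.14,-0.242,0,0,0,0,0],[0.151,-0.261,0,0,0,0,0]]'
python3 - <<'E'
from h import *
import cv2
c=robot.calibration("wrist");p,d=robot.snapshot("wrist")
cv2.imwrite("pics/wrist1.png",p[:,:,::-1]);np.savez("w1.npz",p=p,d=d)
print({k:np.round(v,4).tolist() for k,v in c.items()}); print(robot.read_state()['tool_pos'])
import pickle;pickle.dump(c,open("w1.pkl","wb"))
E
```

```text
time: 2.1
tool_pos: [0.6242, -0.0536, 0.2505]
tcp_rot: [3.141, 0.001, -0.203]
wrist_force: [0.3, 0.0, 0.5]
gripper_width: 0.0001
{'fx': 315.2182, 'fy': 315.2182, 'cx': 252.272, 'cy': 192.1187, 'view': [[-0.202, -0.9794, -0.0008, 0.0744], [0.9403, -0.1936, -0.28, -0.5552], [0.2741, -0.0573, 0.96, -0.5709], [0.0, 0.0, 0.0, 1.0]]}
[ 0.62555023 -0.05213533  0.25042565]
```

View pics/wrist1.png

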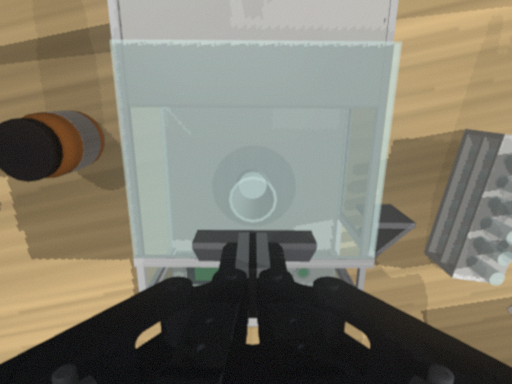

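The wrist view shows the roof catch at rows 231–262, columns 193–316, and the door catch at about (378–414, 205–250). The fingers are in front of it in the picture, so I'll unproject before descending.

```bash
python3 - <<'E'
from h import *
import pickle
c=pickle.load(open("w1.pkl","rb"));V=c["view"];print(-V[:3,:3].T@V[:3,3])
O=np.array([.607,-.050]);a=-.204;u=np.array([np.cos(a),np.sin(a)]);v=np.array([-u[1],u[0]])
for n,p,z in [("rc top L edge",(193,231),.186),("R",(316,232),.186),("rc at panel",(254,231),.162),("roofBL",(112,41),.162),("roofBR",(401,43),.162),("roofFL",(134,262),.162),("roofFR",(376,264),.162),("dc outer",(414,223),.148),("dc outer b",(414,223),.098),("dc inner back top",(387,205),.148),("rack edge",(470,130),.06),("door back bot",(345,107),.1),("door back bot",(345,107),.06)]:
    q=unproj("wrist",p,z,c);r=q[:2]-O;print(n,np.round(q,4),"bal",np.round([r@u,r@v],4))
E
python3 - <<'E'
import cv2
p=cv2.imread("pics/wrist1.png");cv2.imwrite("pics/w1z.png",cv2.resize(p[170:320,170:430],None,fx=3,fy=3,interpolation=cv2.INTER_CUBIC))
E
```

```text
[ 0.69352316 -0.06740018  0.39260203]
rc top L edge [ 0.6149 -0.0081  0.186 ] bal [-0.0007  0.0426]
R [ 0.5966 -0.0934  0.186 ] bal [-0.0014 -0.0446]
rc at panel [ 0.596  -0.0485  0.162 ] bal [-0.011  -0.0008]
roofBL [0.7497 0.017  0.162 ] bal [0.1262 0.0945]
roofBR [ 0.7094 -0.1721  0.162 ] bal [ 0.1251 -0.0989]
roofFL [0.589  0.0528 0.162 ] bal [-0.0384  0.097 ]
roofFR [ 0.5475 -0.1402  0.162 ] bal [-0.04   -0.1004]
dc outer [ 0.5703 -0.1791  0.148 ] bal [-0.0097 -0.1339]
dc outer b [ 0.5452 -0.202   0.098 ] bal [-0.0298 -0.1614]
dc inner back top [ 0.5907 -0.1585  0.148 ] bal [ 0.006  -0.1095]
rack edge [ 0.6188 -0.2826  0.06  ] bal [ 0.0586 -0.2254]
door back bot [ 0.671  -0.1474  0.1   ] bal [ 0.0824 -0.0824]
door back bot [ 0.668  -0.1583  0.06  ] bal [ 0.0816 -0.0937]
```

View pics/w1z.png

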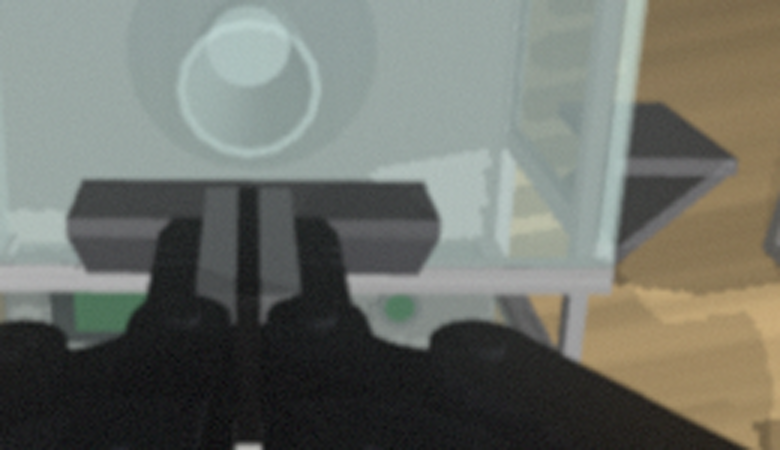

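```bash
python3 -m crank '[[0,0,0.02,0,0,0,0],[0,0,0.04,0,0,0,0],[0,0,0.06,0,0,0,0],[0,0,0.07,0,0,0,0],[0,0,0.079,0,0,0,0],[0,0,0.079,0,0,0,0]]'
python3 - <<'E'
from h import *
import cv2
p,d=robot.snapshot("wrist")
cv2.imwrite("pics/wrist2.png",cv2.resize(p[150:330,130:400,::-1],None,fx=2.5,fy=2.5))
E
```

```text
time: 2.9
tool_pos: [0.6232, -0.0552, 0.172]
tcp_rot: [3.141, 0.001, -0.205]
wrist_force: [0.6, 0.0, 0.2]
gripper_width: 0.0002
```

View pics/wrist2.png

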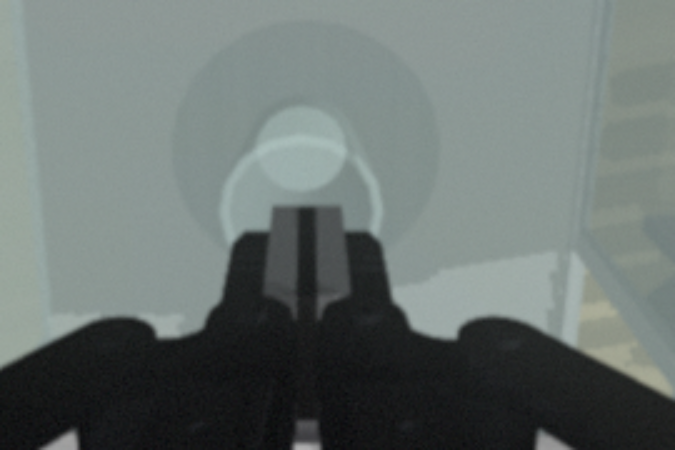

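The fingers are down behind the catch, which is now hidden, with the roof panel bare below them. Next I push gently.

```bash
python3 -m crank '[[-0.008,0,0,0,0,0,0],[-0.016,0,0,0,0,0,0],[-0.024,0,0,0,0,0,0],[-0.032,0,0,0,0,0,0],[-0.039,0,0,0,0,0,0],[-0.045,0,0,0,0,0,0],[-0.05,0,0,0,0,0,0],[-0.05,0,0,0,0,0,0]]'
```

```text
time: 3.95
tool_pos: [0.5735, -0.0447, 0.1721]
tcp_rot: [3.141, 0.002, -0.204]
wrist_force: [-0.9, -1.0, -0.9]
gripper_width: 0.0001
```

```bash
python3 -m crank '[[-0.002,0,0,0,0,0,0],[-0.004,0,0,0,0,0,0],[-0.006,0,0,0,0,0,0]]';python3 -m crank '[[-0.001,0,0,0,0,0,0],[-0.002,0,0,0,0,0,0]]'
python3 - <<'E'
from h import *
import cv2
p,d=robot.snapshot("scene")
cv2.imwrite("pics/scene3.png",cv2.resize(p[160:355,130:345,::-1],None,fx=3,fy=3,interpolation=cv2.INTER_CUBIC))
E
```

```text
time: 4.32
tool_pos: [0.5685, -0.0437, 0.172]
tcp_rot: [3.141, 0.0, -0.205]
wrist_force: [1.5, -0.7, -2.2]
gripper_width: -0.0002
time: 4.58
tool_pos: [0.5665, -0.0432, 0.1722]
tcp_rot: [3.141, 0.0, -0.205]
wrist_force: [2.0, -0.7, -1.2]
gripper_width: 0.0001
```

View pics/scene3.png

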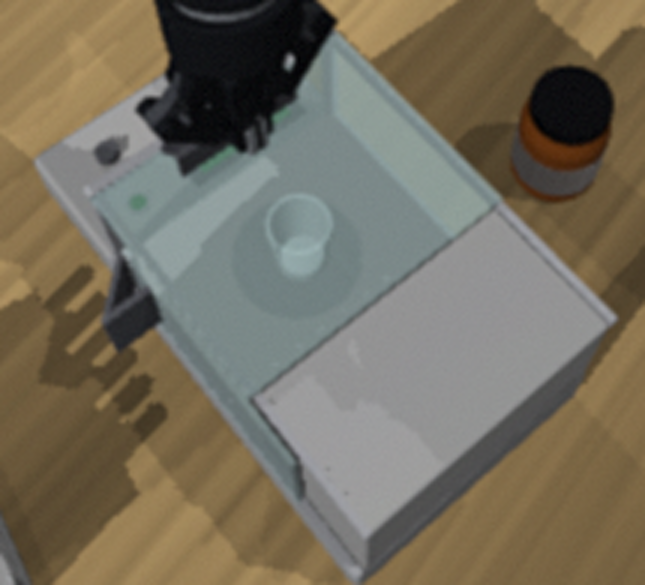

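The roof is nearly shut. Its back edge is at about (250–500, 400–205) in the zoom, near the housing. I'll go on in millimetre steps until the force rises at the stop.

```bash
python3 -m crank '[[-0.001,0,0,0,0,0,0],[-0.002,0,0,0,0,0,0]]';python3 -m crank '[[-0.001,0,0,0,0,0,0],[-0.002,0,0,0,0,0,0]]'
```

```text
time: 4.88
tool_pos: [0.5651, -0.0429, 0.1723]
tcp_rot: [3.141, -0.001, -0.204]
wrist_force: [3.9, -0.6, -3.1]
gripper_width: 0.0002
time: 5.12
tool_pos: [0.5651, -0.0429, 0.1724]
tcp_rot: [3.142, -0.006, -0.204]
wrist_force: [9.2, -2.9, -7.0]
gripper_width: -0.0003
```

The position is stuck at x 0.5651 while the force rises to 9 N, so the roof is on its stop. I'll back off, lift and go to the door.

```bash
python3 -m crank '[[0.012,0,0,0,0,0,0],[0.02,0,-0.03,0,0,0,0],[0.03,0.01,-0.07,0,0,0,0],[0.045,0.03,-0.08,0,0,0,0],[0.06,0.06,-0.08,0,0,0,0],[0.068,0.09,-0.08,0,0,0,0],[0.068,0.122,-0.08,0,0,0,0],[0.068,0.122,-0.08,0,0,0,0]]'
python3 - <<'E'
from h import *
import cv2,pickle
O=np.array([.607,-.050]);a=-.204;u=np.array([np.cos(a),np.sin(a)]);v=np.array([-u[1],u[0]])
r=robot.read_state()['tool_pos'][:2]-O;print(r@u,r@v)
c=robot.calibration("wrist");p,d=robot.snapshot("wrist");pickle.dump(c,open("w4.pkl","wb"))
cv2.imwrite("pics/wrist4.png",p[:,:,::-1])
E
```

```text
time: 6.12
tool_pos: [0.6039, -0.1773, 0.252]
tcp_rot: [-3.142, 0.002, -0.207]
wrist_force: [0.3, -0.1, 0.9]
gripper_width: -0.0001
0.022753072525843843 -0.1252771420334069
```

View pics/wrist4.png

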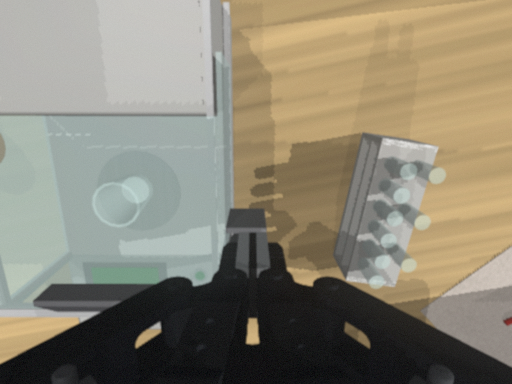

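The wrist view shows the door catch's back face at rows 210–230, columns 228–266, and the roof's back edge at row 115. I'll check both in the balance's frame.

Run:
```python
from h import *
import pickle
c=pickle.load(open("w4.pkl","rb"))
O=np.array([.607,-.050]);a=-.204;u=np.array([np.cos(a),np.sin(a)]);v=np.array([-u[1],u[0]])
for n,p,z in [("dc b in",(228,210),.098),("dc b out",(266,210),.098),("roof back",(120,115),.162),("housing front",(120,115),.155),("roof right",(231,160),.162)]:
    q=unproj("wrist",p,z,c);r=q[:2]-O;print(n,"bal",np.round([r@u,r@v],4))
```

```text
dc b in bal [-0.0115 -0.1002]
dc b out bal [-0.0116 -0.138 ]
roof back bal [ 0.0835 -0.03  ]
housing front bal [ 0.0832 -0.0271]
roof right bal [ 0.0506 -0.1088]
```

The roof is shut: its back edge is at 0.0835 m against 0.085 m nominal. The door catch's face is at x −0.011 m with 23 mm clear, so I descend.

```bash
python3 -m crank '[[0,0,0.025,0,0,0,0],[0,0,0.05,0,0,0,0],[0,0,0.07,0,0,0,0],[0,0,0.085,0,0,0,0],[0,0,0.1,0,0,0,0],[0,0,0.11,0,0,0,0],[0,0,0.122,0,0,0,0],[0,0,0.122,0,0,0,0]]'; python3 -m crank '[[-0.008,0,0,0,0,0,0],[-0.016,0,0,0,0,0,0],[-0.023,0,0,0,0,0,0],[-0.03,0,0,0,0,0,0],[-0.037,0,0,0,0,0,0],[-0.043,0,0,0,0,0,0],[-0.048,0,0,0,0,0,0],[-0.048,0,0,0,0,0,0]]'
python3 - <<'E'
from h import *
import cv2
for n in ("scene","top"):
  p,d=robot.snapshot(n)
  cv2.imwrite(f"pics/{n}5.png",cv2.resize(p[160:355,130:345,::-1] if n=="scene" else p[115:285,230:420,::-1],None,fx=3,fy=3,interpolation=cv2.INTER_CUBIC))
E
```

```text
time: 7.18
tool_pos: [0.604, -0.1755, 0.1293]
tcp_rot: [-3.141, 0.002, -0.205]
wrist_force: [0.5, -0.7, 0.6]
gripper_width: 0.0003
time: 8.18
tool_pos: [0.5566, -0.1657, 0.1302]
tcp_rot: [3.141, 0.002, -0.204]
wrist_force: [0.3, -0.6, 0.9]
gripper_width: -0.0003
```

View pics/scene5.png

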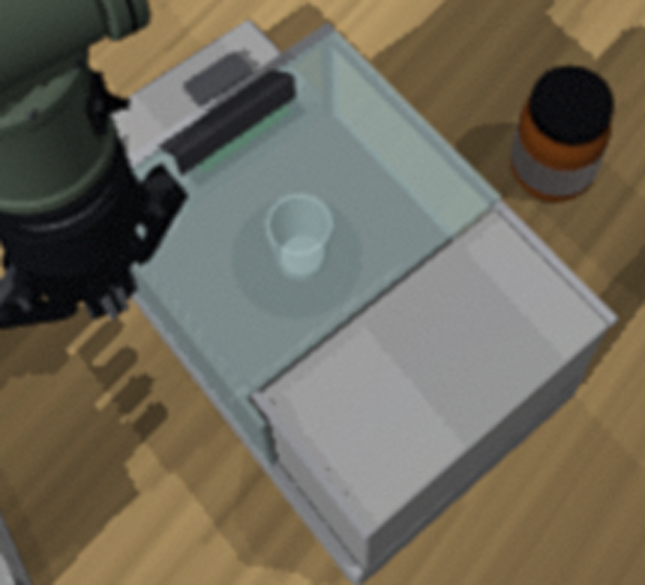

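View pics/top5.png

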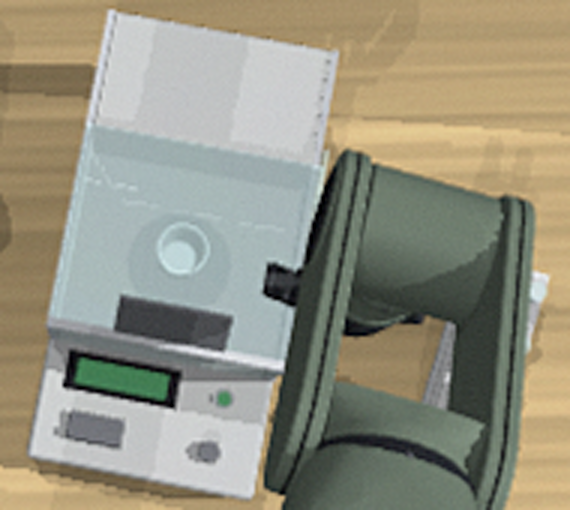

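The roof is flush in both views. The door's back edge has moved to (272,460) in the zoom, so the door is following. I'll go on in small steps.

```bash
python3 -m crank '[[-0.003,0,0,0,0,0,0],[-0.006,0,0,0,0,0,0]]'; python3 -m crank '[[-0.002,0,0,0,0,0,0],[-0.004,0,0,0,0,0,0]]';python3 -m crank '[[-0.002,0,0,0,0,0,0],[-0.004,0,0,0,0,0,0]]'
```

```text
time: 8.52
tool_pos: [0.5517, -0.1647, 0.13]
tcp_rot: [3.142, -0.0, -0.205]
wrist_force: [1.8, -1.4, -1.6]
gripper_width: -0.0
time: 8.78
tool_pos: [0.5477, -0.1639, 0.1303]
tcp_rot: [3.141, -0.0, -0.204]
wrist_force: [1.0, -1.1, -0.6]
gripper_width: -0.0001
time: 9.02
tool_pos: [0.5438, -0.163, 0.1303]
tcp_rot: [3.141, -0.0, -0.205]
wrist_force: [2.0, -0.3, -0.5]
gripper_width: -0.0002
```

```bash
python3 -m crank '[[-0.002,0,0,0,0,0,0],[-0.004,0,0,0,0,0,0]]'; python3 -m crank '[[-0.0015,0,0,0,0,0,0],[-0.003,0,0,0,0,0,0]]'
python3 - <<'E'
from h import *
import cv2
p,d=robot.snapshot("scene")
cv2.imwrite(f"pics/scene6.png",cv2.resize(p[160:355,130:345,::-1],None,fx=3,fy=3,interpolation=cv2.INTER_CUBIC))
E
```

```text
time: 9.28
tool_pos: [0.5398, -0.1622, 0.1303]
tcp_rot: [3.142, -0.0, -0.205]
wrist_force: [1.6, 0.1, -0.7]
gripper_width: 0.0002
time: 9.52
tool_pos: [0.5397, -0.1622, 0.1305]
tcp_rot: [3.141, -0.007, -0.205]
wrist_force: [9.9, -1.7, -7.3]
gripper_width: 0.0002
```

View pics/scene6.png

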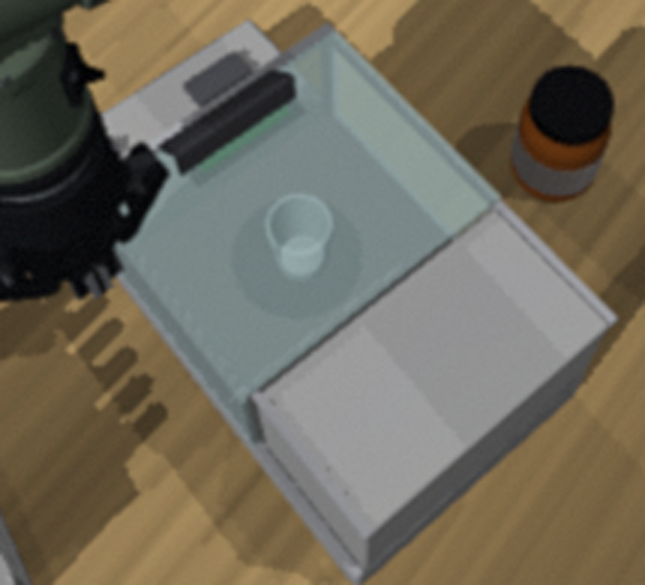

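The measured position has stopped and the force is rising to 10 N. The door's back edge is at the housing corner (260,440), so the door is shut. I'll retreat upward and move over the tare key.

```bash
python3 -m crank '[[0.012,0,0,0,0,0,0],[0.02,0.003,-0.03,0,0,0,0],[0.02,0.003,-0.07,0,0,0,0],[0.02,0.003,-0.12,0,0,0,0],[-0.01,-0.02,-0.12,0,0,0,0],[-0.04,-0.05,-0.12,0,0,0,0],[-0.07,-0.08,-0.12,0,0,0,0],[-0.09,-0.11,-0.12,0,0,0,0]]';python3 -m crank '[[-0.01,-0.03,0,0,0,0,0],[-0.02,-0.05,0,0,0,0,0],[-0.02,-0.059,0,0,0,0,0],[-0.02,-0.059,0,0,0,0,0]]'
python3 - <<'E'
from h import *
import cv2,pickle
c=robot.calibration("wrist");p,d=robot.snapshot("wrist");pickle.dump(c,open("w7.pkl","wb"))
cv2.imwrite("pics/wrist7.png",p[:,:,::-1])
p,d=robot.snapshot("top")
cv2.imwrite("pics/top7.png",cv2.resize(p[115:285,230:420,::-1],None,fx=3,fy=3,interpolation=cv2.INTER_CUBIC))
E
```

```text
time: 10.58
tool_pos: [0.4695, -0.0346, 0.2505]
tcp_rot: [3.141, 0.002, -0.205]
wrist_force: [0.6, -0.8, -0.1]
gripper_width: 0.0001
time: 11.08
tool_pos: [0.4639, 0.0262, 0.2504]
tcp_rot: [3.141, 0.0, -0.204]
wrist_force: [0.5, -0.6, -0.8]
gripper_width: -0.0002
```

View pics/wrist7.png

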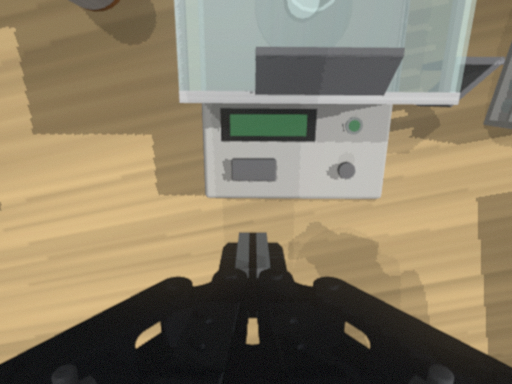

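View pics/top7.png

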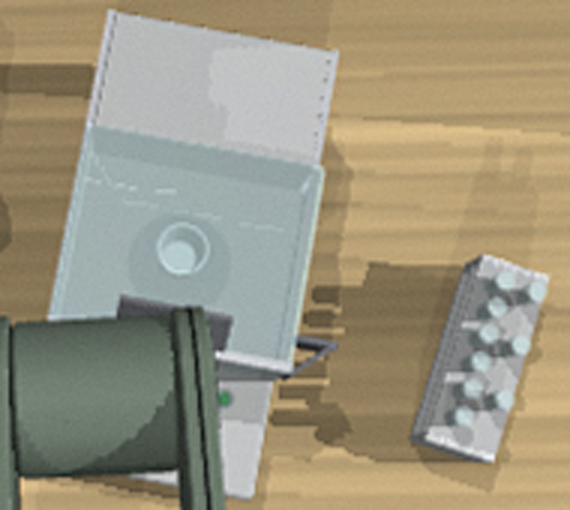

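The wrist view shows the tare key centred near (254,169) and the power key near (346,170). The roof, door, beaker and rack look right in the top view. I'll check the tare position from this view.

Run:
```python
from h import *
import pickle
c=pickle.load(open("w7.pkl","rb"))
for p in [(254,169),(345.5,170)]: print(unproj("wrist",p,.063,c))
```

```text
[0.46409787 0.0250701  0.063     ]
[ 0.44330187 -0.07027934  0.063     ]
```

The tare key measures (0.464, 0.025), and the TCP is already above it. I descend with a stop above the key.

```bash
python3 -m crank '[[0,0,0.03,0,0,0,0],[0,0,0.06,0,0,0,0],[0,0,0.09,0,0,0,0],[0,0,0.12,0,0,0,0],[0,0,0.14,0,0,0,0],[0,0,0.15,0,0,0,0]]';python3 -m crank '[[0,0,0.008,0,0,0,0],[0,0,0.016,0,0,0,0],[0,0,0.024,0,0,0,0],[0,0,0.024,0,0,0,0]]'
python3 - <<'E'
from h import *
import cv2
p,d=robot.snapshot("scene")
cv2.imwrite(f"pics/scene8.png",cv2.resize(p[100:300,100:345,::-1],None,fx=3,fy=3,interpolation=cv2.INTER_CUBIC))
E
```

```text
time: 11.92
tool_pos: [0.4633, 0.0254, 0.0992]
tcp_rot: [3.141, 0.002, -0.206]
wrist_force: [0.3, -0.9, -0.6]
gripper_width: 0.0005
time: 12.42
tool_pos: [0.4633, 0.0262, 0.0759]
tcp_rot: [3.141, 0.001, -0.204]
wrist_force: [-0.0, 0.5, 0.1]
gripper_width: 0.0001
```

View pics/scene8.png

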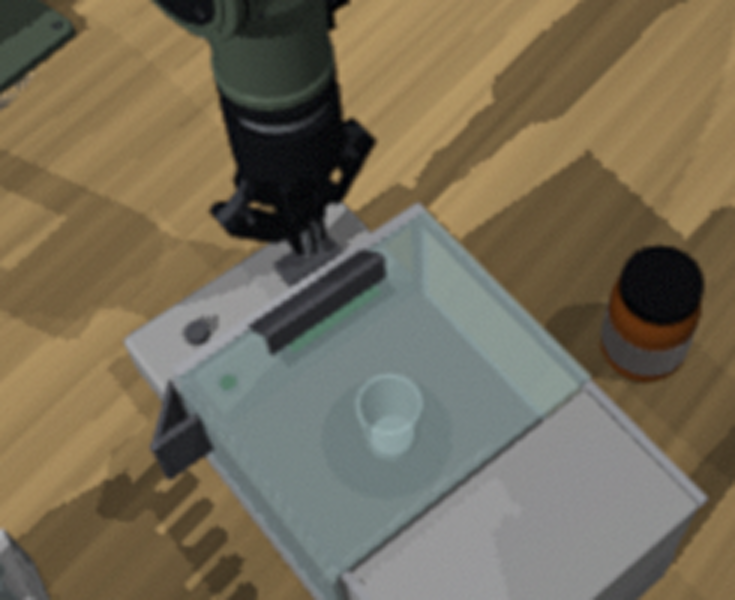

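The fingers are just above the grey tare key, near (305,260), well away from the power key at (198,330). Both panels are shut. Now I press in steps.

```bash
python3 -m crank '[[0,0,0.005,0,0,0,0],[0,0,0.01,0,0,0,0],[0,0,0.013,0,0,0,0],[0,0,0.015,0,0,0,0]]';python3 -m crank '[[0,0,0.001,0,0,0,0],[0,0,0.002,0,0,0,0]]';python3 -m crank '[[0,0,0.001,0,0,0,0],[0,0,0.002,0,0,0,0]]'
```

```text
time: 12.98
tool_pos: [0.4634, 0.0262, 0.0611]
tcp_rot: [3.141, 0.0, -0.205]
wrist_force: [-1.1, -0.7, 2.3]
gripper_width: 0.0
time: 13.22
tool_pos: [0.4635, 0.0262, 0.0594]
tcp_rot: [3.141, 0.0, -0.205]
wrist_force: [-3.2, 0.1, 2.8]
gripper_width: -0.0
time: 13.48
tool_pos: [0.4635, 0.0262, 0.0578]
tcp_rot: [3.141, 0.0, -0.205]
wrist_force: [-3.3, 0.4, 14.7]
gripper_width: -0.0
```

The key bottomed out, with 14.7 N measured against 4.6 N for full travel. I'll hold briefly, then lift.

```bash
python3 -m crank '[[0,0,0,0,0,0,0],[0,0,0,0,0,0,0],[0,0,-0.004,0,0,0,0],[0,0,-0.012,0,0,0,0],[0,0,-0.04,0,0,0,0],[0,0,-0.08,0,0,0,0],[0,0,-0.12,0,0,0,0],[0,0,-0.16,0,0,0,0]]';python3 -m crank '[[-0.03,0.0,-0.03,0,0,0,0],[-0.06,0.0,-0.03,0,0,0,0],[-0.09,0.0,-0.03,0,0,0,0],[-0.09,0.0,-0.03,0,0,0,0]]'
python3 - <<'E'
from h import *
import cv2
for n in ("scene","top"):
  p,d=robot.snapshot(n)
  cv2.imwrite(f"pics/{n}9.png",cv2.resize(p[160:355,130:345,::-1] if n=="scene" else p[115:285,170:420,::-1],None,fx=3,fy=3,interpolation=cv2.INTER_CUBIC))
E
```

```text
time: 14.48
tool_pos: [0.4637, 0.0262, 0.2188]
tcp_rot: [-3.142, -0.001, -0.205]
wrist_force: [0.1, -0.1, 0.2]
gripper_width: -0.0002
time: 14.98
tool_pos: [0.3742, 0.0446, 0.2476]
tcp_rot: [-3.141, -0.001, -0.204]
wrist_force: [1.2, -1.1, 0.8]
gripper_width: 0.0003
```

View pics/scene9.png

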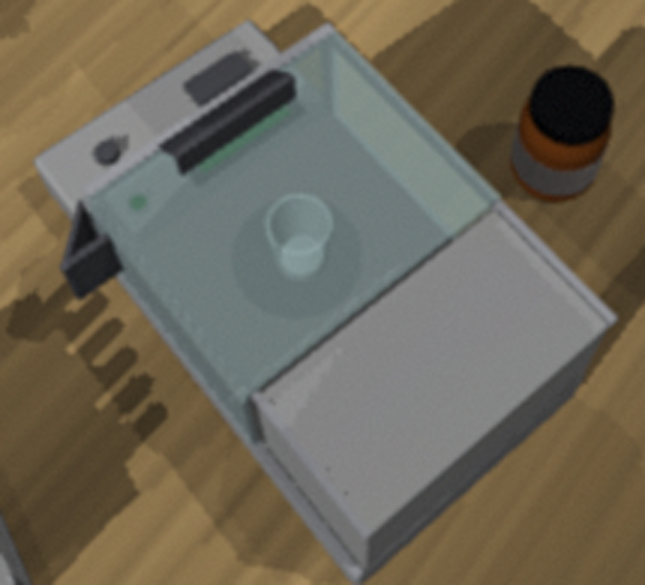

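View pics/top9.png

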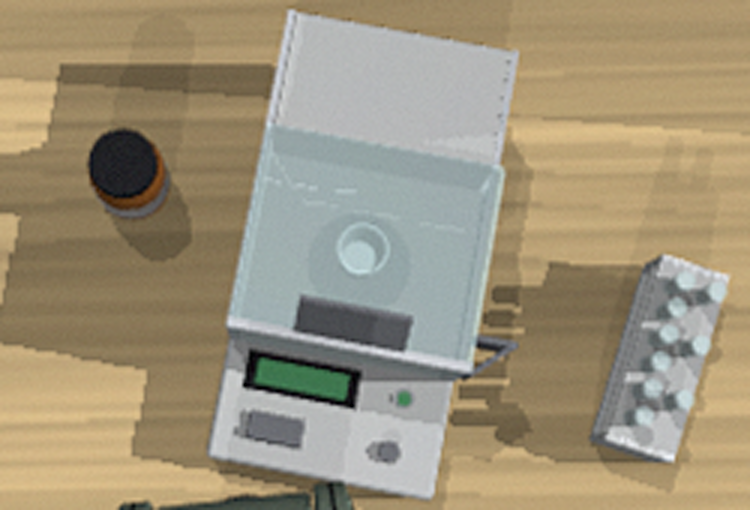

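The roof and door are flush, the tare and power keys are up, the beaker is on the pan, and the jar and rack have not moved. The arm is clear, so I hand the job in.

```bash
python3 -c "
from cell import robot
print(robot.finish_job())"
```

```text
the job is handed in; nothing more can be done
None
```

The job is handed in at about 15 s on the robot's clock, and all my checks agreed. `finish_job` gives no verdict, and no joint values can be read, so these checks rest on force and position readings and on pictures.

- **Roof:** I pushed it by its catch at no more than about 0.08 m/s. It stopped dead with about 10 N measured. A later picture put its back edge within 2 mm of where it should be when shut.
- **Side door:** I pushed it the same way, and it also stopped with about 10 N. In the pictures its back edge sits at the housing corner.
- **Tare key:** I pressed it only after both were shut. The TCP went down to 57.8 mm with 14.7 N measured, well over the 4.6 N for full travel. I held it for about a quarter of a second and let it up.
- **Final pictures:** The roof and door are still shut and both keys look up. The beaker is on the pan, the jar and rack look unmoved, and the arm is clear of everything.

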